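Set a fixture plate down edge first at the stop rail of a measuring table

ROBOT

A 7-joint arm with a two-finger parallel gripper is mounted at the origin on the work surface. World frame = base frame: x ahead of the robot, y to its left, z up, the work surface at z = 0. Lengths are in m, angles in rad, forces in N, time in s.
With the tool pointing down it reaches from about 0.425 to 0.925 m from the base axis. Payload 6.8 kg.
Tool frame: the origin (TCP) lies on the mounting face of the last link; the fingertips stand 173 mm ahead of it and the grasp point (between the pads) lies 155 mm ahead of it; z points along the fingers, y is the line along which they close (so a half turn about z gives the same grasp; the last joint's range is limited). The gripper opens to 85 mm and grips with 20 to 120 N. Pads are 22 mm wide; open, the fingers measure 114 mm over their backs; the gripper's body (76 mm by 85 mm) begins 54 mm behind the grasp point. The pads swing forward as they close: fully open they stand 13 mm farther back than shut.
Start: joints at [-1.425, 0.477, 0.022, 1.555, -0.011, 1.109, -0.083], TCP at [0.169, 0.653, 0.405] pointing down, gripper open.
Joint ranges: [-2.96, 2.96], [-0.34, 2.1], [-1.41, 1.46], [0.24, 2.44], [-1.37, 4.51], [0.17, 1.92], [-2.96, 2.96]. Speed limits (rad/s): [2.39, 2.39, 3.14, 3.14, 3.14, 3.14, 3.14].

INTERFACE

Orientations are given as a unit quaternion [w, x, y, z].
In Python, from station import bot gives the robot as it stands. The module is installed in compiled form; this text tells all that it offers.
- The arm moves only by the shell command python3 -m pendant 'ROWS' [FORCE]. ROWS is JSON, a list of rows, each a list of 5 numbers: the finger opening in m, from 0 to 0.0854, then the shift along the tool's x, y, z in m, then the turn about the tool's z in degrees. In form: [[jaw, x, y, z, yaw], ...]. A call has 1 to 12 rows; each row shifts and turns the commanded pose from where the row before left it, along the tool's axes as they then stand; what a row does not reach is not made up. A row lasts 1/12 s, in which the tool goes at most 41.7 mm and 7.16 degrees, less where a joint would pass 70% of its speed; a pose out of reach is approached as far as the arm can. A call with a gripper value outside its range is refused whole. The fingers move at their own pace and stop on an object; FORCE is the grip in N (left out, the last holds). Time passes only in rows, so rows that do not move let the fingers close. It gives the time, the measured TCP pose, the force, the opening and the grip force at its end, in the units of the state.
- bot.get_obs(): the state, without advancing time (a new reading comes with each control period).
- bot.read_camera(name): name is "scene" or "top" or "wrist"; returns (picture, depth): 420x560x3 uint8, blue, green, red; 420x560 float32, m along the optical axis (not along the pixel's ray), 0 where there is no reading.
- bot.camera_model(name): a dict with "intrinsics" (3x3 intrinsics, pixels), "R" (3x3) and "t" (3): a world point X has camera coordinates R X + t. Camera axes: x right, y down, z forward; pixel columns grow to the right and rows downward; lengths in m; the calibration is good to about 2 mm. A picture is of the moment at which its call begins: read the wrist's pose just before it. camera_model takes no time and is no camera call; for the wrist camera it gives the pose at the moment of the call.
- bot.hand_in(): hands the job in; it is judged then, once.
Trained networks look in the newest picture that a camera, given by its name, has taken for a name from the list of things; names that differ only in an ending like _2 or _b are one class to them, and where a whole thing is asked for, a point or a joint stands for the part that bears it (a point fixed in the world has none). Each returns a list of dicts, best first, with "score" (0 to 1); they miss things now and then, are a little off and sometimes report something else, mostly with a low value. They report only what shows in the picture. A call takes as long as a camera call. They do not tell look-alikes from the thing itself.
- bot.boxes_of(name, camera): "at" ([column, row] in pixels, amid what is visible of it).
- bot.trace(name, camera): "mask" (420x560 bool, what is visible of it) and "at" ([column, row] in pixels, amid what is visible of it).
- bot.pinpoint(name, camera): "at" ([column, row] in pixels: a listed point, or the origin of a listed thing).
The state is a dict: "t": time; "q": joint angles; "joint_vel": joint speeds; "joint_torque": joint torques, N m; "eef_pos": TCP position; "tool_rot": TCP orientation; "contact_force": force on the tool from outside, world axes, zero at the start; "torque": the same for the moment, N m; "gripper_width": opening from 0.0 (shut) to 1.0 (fully open); "grasp_force": force on a finger pad.
Only numpy, scipy, OpenCV 4.12 (cv2) and the standard library are available. Lean on these libraries where they do the work, as an engineer would, in place of code of your own. Each camera call takes 0.05 s, during which the arm holds its last target. There are 200 camera calls.

TASK

Pick up the bare aluminium fixture plate with the red edge by its upright lug and bring it to the bright steel stop rail, to the side of the rail that looks away from the robot. Hold it clearly tilted (about 15 degrees) and rest its red edge on the granite first, along the foot of the rail within a finger's width of it and centred on the yellow mark; pause there a moment, then pivot the plate down about that edge, keeping hold of it until it lies flat, and let go. It must end flat on the granite, red edge close along the rail and square to it; leave the dark steel plate with the blue edge where it is.

Things in the scene. Friction and masses are not known exactly. Their poses are not given: they have to be found in the camera images.
- plate_lug (a point): Centre of the upright lug (16 mm along x, 60 along y; top 77 mm over the plate's underside, this point 44.5) amid a loose bare aluminium plate, 120 (x) by 160 (y) by 12 mm, 0.6-0.95 kg, red stripe on one 160 mm edge. x points from the red edge to the opposite one, y along it, z up. Starts flat on the table, red edge roughly towards the robot. Grasp the lug across its 16 mm from above.
- plate_edge (a point): The middle of the red edge of the same aluminium plate, on its underside: 60 mm from the lug along the plate's -x and 44.5 mm below the lug's centre. Same axes as the lug. It has to come to the foot of the rail.
- rail_foot (a point): Fixed stop rail of bright steel, 220 mm long (y), 25 wide (x), 15 high, a yellow mark across its top at mid-length. The point lies on the table at the foot of the face that looks away from the robot, at the yellow mark. x points out of that face, roughly away from the robot, over free granite (the bar is on the -x side); y runs along the rail, z up.
- other_lug (a point): A bystander to leave alone: a fixture plate of the same shape and size in dark brownish steel with a blue edge stripe. The point is the centre of its lug.
Not all that is in view belongs to the job. What is meant by the part that bears plate_lug is not green, and is the smaller of those in its own colour.

How it is judged:
On the way, in this order (a step that is already met when the one before it is completed fails the run):
1. the plate is tilted by more than 7 degrees with its red edge down at the granite along the foot of the rail, centred on the mark (angle between plate_edge's own z axis and vertical between 0.122 and 0.8 rad and z of plate_edge in the frame of rail_foot below 0.008 m and x of plate_edge in the frame of rail_foot between -0.006 and 0.025 m and y of plate_edge in the frame of rail_foot between -0.025 and 0.025 m), for 0.2 s.
2. the plate lies flat there (within 4 degrees) while the fingers still hold it (angle between plate_edge's own z axis and vertical below 0.07 rad and z of plate_edge in the frame of rail_foot below 0.008 m and contact force between plate and the fingers above 1 N), for 0.1 s.
At the end, for the whole second after the job is handed in: The aluminium plate lies flat on the granite (within 2 degrees), at rest and released, on the side of the rail away from the robot: the middle of its red edge within 20 mm of the rail's face and within 20 mm of the yellow mark along the rail, the edge parallel to the rail within 10 degrees (angle between plate_edge's own z axis and vertical below 0.035 rad and z of plate_edge in the frame of rail_foot below 0.004 m and x of plate_edge in the frame of rail_foot between -0.004 and 0.02 m and y of plate_edge in the frame of rail_foot between -0.02 and 0.02 m and angle between the x axis of plate_edge and the x axis of rail_foot, either way round below 0.175 rad and linear speed of plate below 0.02 m/s); the robot touches nothing.
It fails at once if the dark steel plate is moved by more than 25 mm (distance of other_lug from where it was at the start of the episode above 0.025 m).
It also fails if it takes over 40 s, if anything falls off the work surface, if the arm or the gripper's body presses on something with over 40 N, if the wrist force passes 120 N, or if a joint passes its speed limit or range.

## Working session

There is one attempt and no reset: what is moved stays moved. The work goes in short steps, Python scripts to look and compute and a shell command to move; the robot and the scene stay as the last step left them, time stands still between calls to the robot, and variables do not carry over. Pictures are saved under pics/ and viewed, at most 10 in all, crops included, and the job is handed in when it is done.

```bash
mkdir -p pics
cat > h.py <<'E'
import numpy as np,cv2
from station import bot
from scipy.spatial.transform import Rotation as Ro
def world(cam,px,d,m=None):
    m=m or bot.camera_model(cam);K=np.array(m["intrinsics"]);R=np.array(m["R"]);t=np.array(m["t"])
    px=np.atleast_2d(np.asarray(px,float));d=np.broadcast_to(d,(len(px),))
    c=np.c_[(px[:,0]-K[0,2])/K[0,0]*d,(px[:,1]-K[1,2])/K[1,1]*d,d]
    return (c-t)@R
def cloud(cam,d,m=None):
    v,u=np.mgrid[:420,:560];return world(cam,np.c_[u.ravel(),v.ravel()],d.ravel(),m).reshape(420,560,3)
def plane(cam,px,z,m=None):
    m=m or bot.camera_model(cam);a=world(cam,px,0.0,m);b=world(cam,px,1.0,m)
    s=(z-a[:,2])/(b-a)[:,2];return a+s[:,None]*(b-a)
E
python3 - <<'E'
from h import *
np.set_printoptions(precision=3,suppress=True)
o=bot.get_obs();print(o)
ims=[]
for c in("scene","top"):
    p,d=bot.read_camera(c);cv2.imwrite(f"pics/{c}0.png",p);np.save(f"{c}0.npy",d)
    for n in("plate_lug","plate_edge","rail_foot","other_lug"):
        for r in bot.pinpoint(n,c):
            u=np.array(r["at"]);ui=u.round().astype(int).clip(0,[559,419]);print(c,n,u,round(r["score"],2),world(c,u,d[ui[1],ui[0]])[0])
E
```

```text
{'t': 0.0, 'q': array([-1.425,  0.478,  0.022,  1.556, -0.012,  1.109, -0.083]), 'joint_vel': array([ 0.001, -0.001, -0.001,  0.   ,  0.   ,  0.001, -0.002]), 'joint_torque': array([ -0.   , -59.644,   1.607, -28.12 ,   0.012,   0.009,  -0.   ]), 'eef_pos': array([0.169, 0.653, 0.404]), 'tool_rot': array([-0.   ,  0.127,  0.992, -0.001]), 'contact_force': array([ 0.732, -0.815, -0.636]), 'torque': array([-0.034,  0.012,  0.017]), 'grasp_force': 0.0, 'gripper_width': 0.9981821616464298}
scene plate_lug [ 91.1 211.7] 0.92 [ 0.425 -0.567  0.051]
scene plate_lug [221.5 169.9] 0.62 [ 0.239 -0.284  0.074]
scene plate_lug [177.6 230.2] 0.6 [ 0.48  -0.342  0.054]
scene plate_edge [121.2 224. ] 0.83 [ 0.407 -0.512  0.003]
scene plate_edge [184.  229.3] 0.77 [ 0.478 -0.328  0.056]
scene plate_edge [214.9 178.4] 0.59 [ 0.243 -0.303  0.048]
scene plate_edge [175.3 231.5] 0.24 [ 0.48  -0.348  0.049]
scene rail_foot [318.  251.6] 0.56 [ 0.466 -0.021 -0.   ]
scene other_lug [488.5 264.5] 0.98 [0.535 0.329 0.053]
top plate_lug [344.7 191.6] 0.85 [ 0.462 -0.346  0.065]
top plate_lug [326.4 270.6] 0.66 [ 0.211 -0.283  0.113]
top plate_edge [344.  212.9] 0.87 [ 0.405 -0.352  0.001]
top plate_edge [397.2 211.8] 0.8 [ 0.409 -0.522  0.011]
top plate_edge [337.2 296.1] 0.72 [ 0.138 -0.329 -0.004]
top rail_foot [243.4 195.2] 0.59 [ 0.456 -0.025  0.014]
top rail_foot [343.4 212.8] 0.53 [ 0.405 -0.35   0.004]
top other_lug [133.4 172.8] 0.81 [0.522 0.331 0.03 ]
```

View pics/scene0.png

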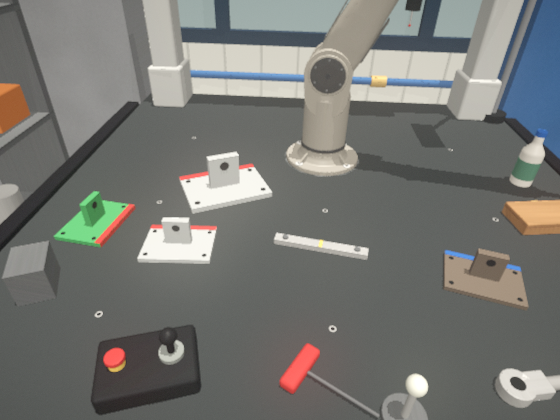

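View pics/top0.png

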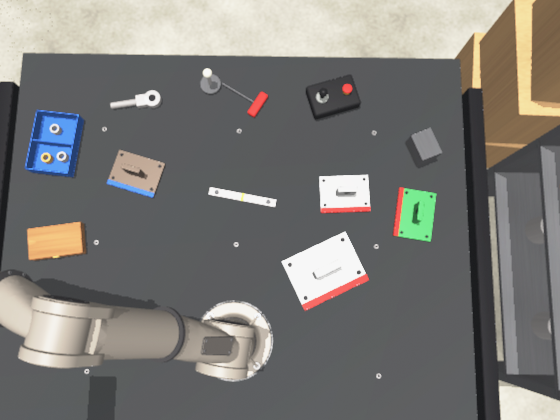

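Both views show the same candidates. They are the green plate (scene 91,212; top 416,212), the large aluminium plate (scene 222,170; top 326,270), the small aluminium plate (scene 177,230; top 345,192) and the dark blue-edged plate (scene 488,265). By the description I choose the small aluminium one. The rail is at top (243,197).

Run:
```python
from h import *
np.set_printoptions(precision=4,suppress=True)
P=cv2.imread("pics/top0.png");S=cv2.imread("pics/scene0.png")
a=cv2.resize(P[160:230,300:450],None,fx=4,fy=4,interpolation=cv2.INTER_CUBIC);b=cv2.resize(S[190:290,120:270],None,fx=3,fy=3)
b=cv2.resize(b,(600,280)); cv2.imwrite("pics/crop.png",np.vstack([a,b]))
for c,rois in(("top",dict(plate=(310,168,380,222),rail=(200,180,285,215))),("scene",dict(plate=(130,205,225,268),rail=(265,225,375,262)))):
    d=np.load(c+"0.npy");im=P if c=="top" else S
    W=cloud(c,d)
    for n,(u0,v0,u1,v1) in rois.items():
        w=W[v0:v1,u0:u1].reshape(-1,3);px=im[v0:v1,u0:u1].reshape(-1,3).astype(int)
        ok=(px.max(1)>120)
        # refine: bright pixels at plane height
        uv=np.stack(np.meshgrid(np.arange(u0,u1),np.arange(v0,v1)),-1).reshape(-1,2)
        z=np.median(w[ok,2]); h=.012 if n=="plate" else .015
        q=plane(c,uv[ok],h)[:,:2]
        low=w[ok,2]<.03
        q=q[low]
        r=cv2.minAreaRect(q.astype(np.float32));print(c,n,"medz",z,r,cv2.boxPoints(r).round(3).tolist())
        if n=="plate":
            t=(w[:,2]>.055)&(w[:,2]<.1);print(" lug top",t.sum(),w[t].mean(0),cv2.minAreaRect(w[t,:2].astype(np.float32)))
        else:
            y=ok&(px[:,0]<px[:,2]-60);print(" yellow",y.sum(),plane(c,uv[y].mean(0),.015))
```

```text
top plate medz 0.012579122724267838 ((0.46761929988861084, -0.35153812170028687), (0.1249515637755394, 0.16302336752414703), 2.8464889526367188) [[0.4009999930858612, -0.27300000190734863], [0.4090000092983246, -0.4359999895095825], [0.5339999794960022, -0.4300000071525574], [0.5260000228881836, -0.2669999897480011]]
 lug top 131 [ 0.4682 -0.3526  0.0744] ((0.4697202444076538, -0.3523128032684326), (0.018805133178830147, 0.05957791581749916), 5.328169345855713)
top rail medz 0.01449944029142794 ((0.451596200466156, -0.020114414393901825), (0.22248081862926483, 0.029666312038898468), 79.32992553710938) [[0.41600000858306885, -0.12700000405311584], [0.44600000977516174, -0.13199999928474426], [0.4869999885559082, 0.0860000029206276], [0.4580000042915344, 0.09200000017881393]]
 yellow 16 [[ 0.4524 -0.0208  0.015 ]]
scene plate medz 0.012191804798318774 ((0.43626514077186584, -0.3797050714492798), (0.22011922299861908, 0.24821248650550842), 5.1241631507873535) [[0.3160000145435333, -0.26600000262260437], [0.33799999952316284, -0.5130000114440918], [0.5569999814033508, -0.49300000071525574], [0.5350000262260437, -0.2460000067949295]]
 lug top 328 [ 0.4763 -0.3451  0.07  ] ((0.47364532947540283, -0.34642162919044495), (0.01983831450343132, 0.06057823821902275), 3.629370927810669)
scene rail medz 0.013761070861165191 ((0.4592461884021759, -0.017860233783721924), (0.22286415100097656, 0.046768445521593094), 79.93062591552734) [[0.4169999957084656, -0.12300000339746475], [0.46299999952316284, -0.13199999928474426], [0.5019999742507935, 0.08799999952316284], [0.4560000002384186, 0.09600000083446503]]
 yellow 27 [[ 0.4525 -0.0161  0.015 ]]
```

View pics/crop.png

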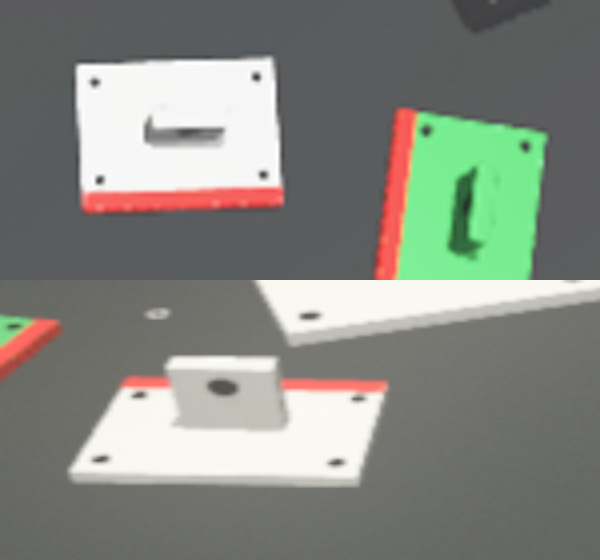

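The crop confirms it: the small bare aluminium plate has its red edge facing the robot (crop 180,195) and the green one is separate.

The moves can't tilt the tool. So I'll grip the lug over its 60 mm ends, with the pads acting as a hinge about the plate's y axis. I can then pivot the plate about its red edge, braced in the corner between the rail and the granite.

```bash
cat >> h.py <<'E'
def to(x,y,z,ang):
    """tool-frame shift and yaw to bring TCP to x,y,z with tool y axis at ang degrees (mod 180)"""
    o=bot.get_obs();q=o["tool_rot"];R=Ro.from_quat([q[1],q[2],q[3],q[0]]).as_matrix()
    a=np.degrees(np.arctan2(R[1,1],R[0,1]));dy=(a-ang+90)%180-90
    print("t",round(o["t"],2),"pos",np.round(o["eef_pos"],4),"ang",round(a,2),"tilt",round(np.degrees(np.arccos(-R[2,2])),2),"q1,q7",np.round(o["q"][[0,6]],2),"F",np.round(o["contact_force"],1),"grip",round(o["grasp_force"],1),round(o["gripper_width"]*85.4,1))
    print("shift",np.round(R.T@(np.array([x,y,z])-o["eef_pos"]),4),"yaw",round(dy,2))
E
python3 -m pendant '[[0.085,-0.0345,-0.0129,0,0],[0.085,-0.0345,-0.0129,0,0],[0.085,-0.0345,-0.0129,0,0],[0.085,-0.0345,-0.0129,0,0],[0.085,-0.0345,-0.0129,0,0],[0.085,-0.0345,-0.0129,0,0],[0.085,-0.0345,-0.0129,0,0],[0.085,-0.0345,-0.0129,0,0],[0.085,-0.0345,-0.0129,0,0],[0.085,-0.0345,-0.0129,0,0],[0.085,-0.0345,-0.0129,0,0]]'
python3 -m pendant '[[0.085,-0.0171,-0.0338,0,0],[0.085,-0.0171,-0.0338,0,0],[0.085,-0.0171,-0.0338,0,0],[0.085,-0.0171,-0.0338,0,0],[0.085,-0.0171,-0.0338,0,0],[0.085,-0.0171,-0.0338,0,0],[0.085,-0.0171,-0.0338,0,0],[0.085,-0.0171,-0.0338,0,0],[0.085,-0.0171,-0.0338,0,0],[0.085,-0.0171,-0.0338,0,0]]'
python3 -c "
from h import *
to(.469,-.351,.38,93)"
```

```text
t: 1.42
eef_pos: [0.5025, 0.4195, 0.405]
tool_rot: [0.0, 0.126, 0.992, 0.0]
contact_force: [0.0, -0.0, 0.0]
gripper_width: 0.99
grasp_force: 0.0
t: 2.25
eef_pos: [0.5819, 0.0488, 0.4051]
tool_rot: [0.0, 0.126, 0.992, 0.0]
contact_force: [0.4, -0.7, 0.8]
gripper_width: 0.996
grasp_force: 0.0
t 2.25 pos [0.5819 0.0488 0.4051] ang 75.47 tilt 0.04 q1,q7 [-0.39  1.22] F [ 0.4 -0.7  0.8] grip 0.0 85.1
shift [ 0.009  -0.4154  0.0248] yaw -17.53
```

```bash
python3 -m pendant '[[0.085,0.001,-0.0378,0.002,0],[0.085,0.001,-0.0378,0.002,0],[0.085,0.001,-0.0378,0.002,0],[0.085,0.001,-0.0378,0.002,0],[0.085,0.001,-0.0378,0.002,0],[0.085,0.001,-0.0378,0.002,0],[0.085,0.001,-0.0378,0.002,0],[0.085,0.001,-0.0378,0.002,0],[0.085,0.001,-0.0378,0.002,0],[0.085,0.001,-0.0378,0.002,0],[0.085,0,0,0,0]]'
python3 -m pendant '[[0.085,0,-0.0187,0,-6],[0.085,0,-0.018,0,-6],[0.085,0,0,0,-5.5],[0.085,0,0,0,0]]'
python3 - <<'E'
from h import *
to(.469,-.351,.205,93)
m=bot.camera_model("wrist");p,d=bot.read_camera("wrist");cv2.imwrite("pics/w1.png",p)
W=cloud("wrist",d,m);bot_=W.reshape(-1,3)
ok=(d>0)&(np.hypot(W[...,0]-.469,W[...,1]+.351)<.13)
for lo,hi in((.008,.017),(.068,.085)):
    s=ok&(W[...,2]>lo)&(W[...,2]<hi)
    if s.sum()<10: continue
    k=cv2.morphologyEx(s.astype(np.uint8),cv2.MORPH_OPEN,np.ones((3,3)))>0
    print(s.sum(),W[k].mean(0),cv2.minAreaRect(W[k][:,:2].astype(np.float32)))
E
```

```text
t: 3.17
eef_pos: [0.4731, -0.3205, 0.3851]
tool_rot: [-0.0, 0.132, 0.991, -0.002]
contact_force: [-0.9, -1.2, 0.5]
gripper_width: 0.994
grasp_force: 0.0
t: 3.5
eef_pos: [0.4694, -0.3497, 0.3848]
tool_rot: [0.0, -0.026, 1.0, -0.0]
contact_force: [0.4, 1.0, 0.6]
gripper_width: 0.998
grasp_force: 0.0
t 3.5 pos [ 0.4694 -0.3497  0.3848] ang 93.02 tilt 0.03 q1,q7 [0.26 2.29] F [0.4 1.  0.6] grip 0.0 85.2
shift [ 0.0005 -0.0012  0.1798] yaw 0.02
17789 [ 0.4665515  -0.34827486  0.01275991] ((0.43840473890304565, -0.3496474027633667), (0.1857278048992157, 0.16018836200237274), 2.8846609592437744)
1571 [ 0.47019551 -0.34785142  0.07718776] ((0.4708438515663147, -0.347699373960495), (0.0157198254019022, 0.059357449412345886), 2.99470591545105)
```

View pics/w1.png

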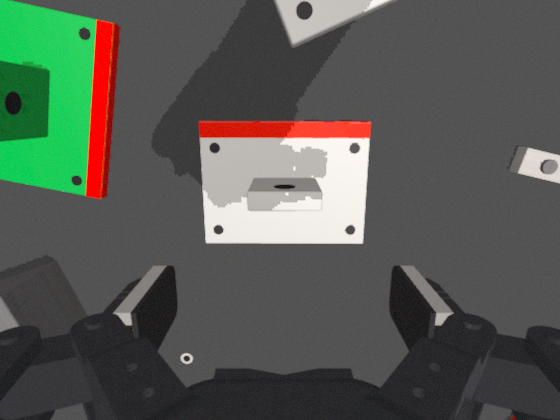

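The wrist view shows the target plate square under the gripper: lug at about (285,190), red edge at the top (285,129), fingers straddling it. The lug measures (0.4705, -0.348) with the plate turned 3°.

```bash
python3 -m pendant '[[0.085,-0.0012,0.0018,0.036,0],[0.085,0,0,0.036,0],[0.085,0,0,0.036,0],[0.085,0,0,0.036,0],[0.085,0,0,0.02,0],[0.085,0,0,0.016,0],[0.085,0,0,0,0]]' 45
python3 -m pendant '[[0.05,0,0,0,0],[0.05,0,0,0,0],[0.05,0,0,0,0],[0.05,0,0,0,0],[0.05,0,0,0,0],[0.05,0,0,0,0],[0.05,0,0,0,0],[0.05,0,0,0,0]]' 45
```

```text
t: 4.13
eef_pos: [0.4704, -0.3447, 0.2014]
tool_rot: [-0.003, -0.025, 1.0, 0.002]
contact_force: [-0.6, 0.8, 0.6]
gripper_width: 0.996
grasp_force: 0.0
t: 4.8
eef_pos: [0.4717, -0.3477, 0.2065]
tool_rot: [0.002, -0.025, 1.0, -0.001]
contact_force: [-0.0, -1.0, 7.2]
gripper_width: 0.697
grasp_force: 51.9
```

```bash
python3 -m pendant '[[0.05,0,0,-0.015,0],[0.05,0,0,-0.025,0],[0.05,0,0,-0.03,0],[0.05,0,0,-0.02,0],[0.05,0,0,0,0]]' 45
python3 -m pendant '[[0.05,-0.004,0.015,0,0],[0.05,-0.0083,0.03,0,0],[0.05,-0.0083,0.03,0,0],[0.05,-0.0083,0.03,0,0],[0.05,-0.0083,0.03,0,0],[0.05,-0.0083,0.03,0,0],[0.05,-0.0083,0.03,0,0],[0.05,-0.0083,0.03,0,0],[0.05,-0.0083,0.03,0,0],[0.05,-0.0083,0.03,0,0],[0.05,-0.004,0.02,0,0],[0.05,0,0,0,0]]' 45
python3 -m pendant '[[0.05,0,0,0,5],[0.05,0,0,0,5],[0.05,0,0,0,3.5],[0.05,0,0,0,0],[0.05,0,0,0,0]]' 45
python3 - <<'E'
from h import *
np.set_printoptions(precision=4,suppress=True)
to(.5367,-.0349,.225,79.5)
m=bot.camera_model("wrist");p,d=bot.read_camera("wrist");cv2.imwrite("pics/w2.png",p);W=cloud("wrist",d,m)
s=(W[...,2]>.011)&(W[...,2]<.019)&(abs(W[...,0]-.45)<.06)&(abs(W[...,1]+.02)<.14)&(d>0)
if s.sum()>50: print(s.sum(),cv2.minAreaRect(W[s][:,:2].astype(np.float32)),W[s].mean(0))
for c in("scene","top"):
    p,d=bot.read_camera(c);cv2.imwrite(f"pics/{c}2.png",p)
a=cv2.imread("pics/scene2.png")[120:330,200:480];b=cv2.resize(cv2.imread("pics/w2.png"),(400,300))
cv2.imwrite("pics/c2.png",np.hstack([cv2.resize(a,(400,300)),b]))
E
```

```text
t: 5.22
eef_pos: [0.4717, -0.3472, 0.2982]
tool_rot: [0.002, -0.026, 1.0, -0.001]
contact_force: [0.5, -1.7, -7.2]
gripper_width: 0.701
grasp_force: 52.8
t: 6.22
eef_pos: [0.5376, -0.0312, 0.2926]
tool_rot: [-0.002, -0.03, 1.0, 0.002]
contact_force: [-0.7, 0.4, -7.7]
gripper_width: 0.698
grasp_force: 53.1
t: 6.63
eef_pos: [0.5369, -0.0378, 0.2932]
tool_rot: [-0.001, 0.091, 0.996, -0.0]
contact_force: [-0.3, -0.2, -8.2]
gripper_width: 0.694
grasp_force: 53.1
t 6.63 pos [ 0.5369 -0.0378  0.2932] ang 79.58 tilt 0.17 q1,q7 [-0.31  1.52] F [-0.3 -0.2 -8.2] grip 53.1 59.3
shift [0.0005 0.0028 0.0682] yaw 0.08
13006 ((0.45391854643821716, -0.01630648970603943), (0.22037187218666077, 0.02516785077750683), 79.9171142578125) [ 0.4539 -0.0163  0.0156]
```

View pics/c2.png

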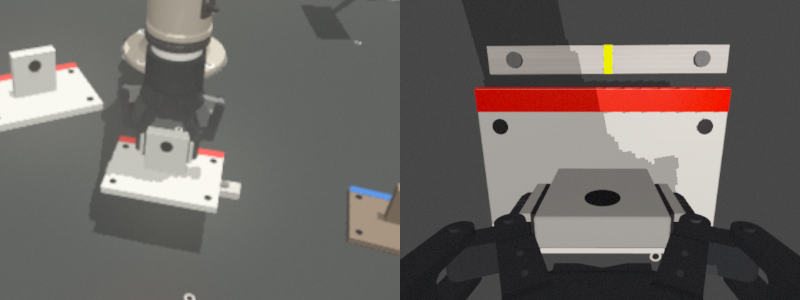

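The plate is held level with its red edge just beyond the rail (wrist crop: edge at y≈99, rail at y≈59, yellow mark at 607,59). The rail is now measured cleanly: centre (0.4539, -0.0163), x axis at -10.1°.

```bash
cat >> h.py <<'E'
FOOT=np.array([.4663,-.0185]);AX=np.radians(-10.1);EX=np.array([np.cos(AX),np.sin(AX)]);EY=np.array([-EX[1],EX[0]])
def edge():
    o=bot.get_obs();m=bot.camera_model("wrist");p,d=bot.read_camera("wrist");W=cloud("wrist",d,m);h=cv2.cvtColor(p,cv2.COLOR_BGR2HSV)
    red=((h[...,0]<8)|(h[...,0]>172))&(h[...,1]>150)&(h[...,2]>60)&(d>0)
    n,l,st,c=cv2.connectedComponentsWithStats(red.astype(np.uint8));red=cv2.erode((l==1+st[1:,4].argmax()).astype(np.uint8),np.ones((3,3)))>0
    w=W[red];L=np.c_[(w[:,:2]-FOOT)@EX,(w[:,:2]-FOOT)@EY,w[:,2]]
    # plate top: points in box relative to red strip, plane fit
    X=(W[...,:2]-FOOT)@EX;Y=(W[...,:2]-FOOT)@EY;x0=np.median(L[:,0]);y0=(L[:,1].min()+L[:,1].max())/2
    s=(d>0)&(X>x0-.005)&(X<x0+.035)&(abs(Y-y0)<.07)
    a=np.c_[X[s],Y[s],np.ones(s.sum())];z=W[...,2][s];k=np.ones(len(z),bool)
    for _ in range(6):
        co=np.linalg.lstsq(a[k],z[k],rcond=None)[0];r=abs(z-a@co);k=r<max(.0015,1.5*np.median(r))
    r=cv2.minAreaRect(L[:,:2].astype(np.float32))
    print("t",round(o["t"],2),"red strip rail-x %.4f..%.4f y mid %.4f len %.3f z %.4f"%(*np.percentile(L[:,0],[1,99]),y0,np.ptp(L[:,1]),np.median(L[:,2])),"rect",np.round(r[1],3),round(r[2],2),"tilt slopes deg x,y",np.round(np.degrees(np.arctan(co[:2])),2),k.mean().round(2))
    return p
E
python3 - <<'E'
from h import *
edge();to(*(FOOT+.066*EX),.225,79.9)
E
```

```text
t 6.78 red strip rail-x 0.0113..0.0253 y mid -0.0048 len 0.160 z 0.1009 rect [0.16  0.014] 89.65 tilt slopes deg x,y [-1.33  0.14] 0.98
t 6.83 pos [ 0.5376 -0.038   0.2943] ang 79.51 tilt 0.04 q1,q7 [-0.31  1.52] F [ 0.9 -0.3 -8. ] grip 53.1 59.3
shift [0.0076 0.0066 0.0693] yaw -0.39
```

```bash
python3 -m pendant '[[0.05,0,0.005,0.02,-0.4],[0.05,0,0,0.025,0],[0.05,0,0,0.02,0],[0.05,0,0,0.012,0],[0.05,0,0,0.006,0],[0.05,0,0,0,0],[0.05,0,0,0,0]]' 45
python3 -c "
from h import *
edge();to(.5,0,.2,79.9)"
```

```text
t: 7.42
eef_pos: [0.5392, -0.0332, 0.2122]
tool_rot: [0.0, 0.088, 0.996, 0.0]
contact_force: [-0.4, -0.6, -7.2]
gripper_width: 0.69
grasp_force: 52.9
t 7.42 red strip rail-x 0.0127..0.0263 y mid -0.0003 len 0.159 z 0.0188 rect [0.159 0.014] 89.95 tilt slopes deg x,y [-1.23  0.15] 0.98
t 7.47 pos [ 0.5394 -0.0332  0.2126] ang 79.85 tilt 0.11 q1,q7 [-0.27  1.56] F [ 0.4 -0.4 -7.7] grip 52.9 59.3
shift [0.0447 0.0257 0.0126] yaw -0.05
```

```bash
python3 -m pendant '[[0.05,0.003,0,0.002,0],[0.05,0.004,0,0.001,0],[0.05,0.004,0,0,0],[0.05,0.003,0,0,0],[0.05,0,0,0,0]]' 45
python3 -c "
from h import *
edge();to(.5,0,.2,79.9)"
```

```text
t: 7.88
eef_pos: [0.5255, -0.0306, 0.2094]
tool_rot: [0.002, 0.088, 0.996, -0.0]
contact_force: [3.7, -1.2, -9.8]
gripper_width: 0.695
grasp_force: 52.9
t 7.88 red strip rail-x 0.0006..0.0134 y mid 0.0030 len 0.166 z 0.0158 rect [0.013 0.166] 0.01 tilt slopes deg x,y [-0.87  0.15] 0.95
t 7.93 pos [ 0.5256 -0.0306  0.2093] ang 79.88 tilt 0.17 q1,q7 [-0.27  1.56] F [ 2.7 -1.7 -8.1] grip 52.9 59.6
shift [0.0306 0.0256 0.0093] yaw -0.02
```

```bash
python3 -m pendant '[[0.05,0.002,0,0,0],[0.05,0.002,0,0,0],[0.05,0.002,0,-0.001,0],[0.05,0,0,0,0]]' 45
python3 -c "
from h import *
edge();to(.5,0,.2,79.9)"
```

```text
t: 8.27
eef_pos: [0.5224, -0.0301, 0.2116]
tool_rot: [0.005, 0.089, 0.996, -0.0]
contact_force: [10.0, -3.4, -7.2]
gripper_width: 0.699
grasp_force: 53.1
t 8.27 red strip rail-x 0.0003..0.0132 y mid -0.0001 len 0.159 z 0.0161 rect [0.159 0.013] 89.97 tilt slopes deg x,y [1.18 0.15] 0.77
t 8.32 pos [ 0.5225 -0.0301  0.2116] ang 79.82 tilt 0.6 q1,q7 [-0.28  1.56] F [ 9.6 -3.  -6.9] grip 53.1 59.5
shift [0.0276 0.0256 0.0113] yaw -0.08
```

```bash
python3 -m pendant '[[0.05,0.002,0,0,0],[0.05,0.002,0,0,0],[0.05,0.002,0,-0.001,0],[0.05,0.002,0,-0.001,0],[0.05,0,0,0,0]]' 45
python3 -c "
from h import *
edge();to(.5,0,.2,79.9)"
```

```text
t: 8.73
eef_pos: [0.5172, -0.0293, 0.2153]
tool_rot: [0.009, 0.089, 0.996, 0.0]
contact_force: [14.1, -4.4, -1.2]
gripper_width: 0.697
grasp_force: 53.8
t 8.73 red strip rail-x 0.0003..0.0130 y mid -0.0001 len 0.159 z 0.0165 rect [0.159 0.013] 89.93 tilt slopes deg x,y [75.26  0.94] 0.61
t 8.78 pos [ 0.5172 -0.0293  0.2152] ang 79.77 tilt 1.04 q1,q7 [-0.28  1.55] F [15.3 -4.9 -1.5] grip 53.7 59.6
shift [0.0224 0.0257 0.0149] yaw -0.13
```

```bash
sed -i 's/x0+.035/x0+.024/' h.py
python3 -m pendant '[[0.05,0.002,0,0,0],[0.05,0.002,0,0,0],[0.05,0.002,0,-0.001,0],[0.05,0.002,0,-0.001,0],[0.05,0,0,0,0]]' 45
python3 - <<'E'
from h import *
cv2.imwrite("pics/w3.png",edge());to(.5,0,.2,79.9)
p,d=bot.read_camera("scene");a=cv2.resize(p[180:320,240:420],(450,350));b=cv2.resize(cv2.imread("pics/w3.png"),(350,350));cv2.imwrite("pics/c3.png",np.hstack([a,b]))
E
```

```text
t: 9.2
eef_pos: [0.5111, -0.0281, 0.2184]
tool_rot: [0.012, 0.089, 0.996, 0.0]
contact_force: [18.3, -5.3, 3.4]
gripper_width: 0.698
grasp_force: 54.3
t 9.2 red strip rail-x 0.0003..0.0128 y mid -0.0000 len 0.159 z 0.0164 rect [0.013 0.159] 0.09 tilt slopes deg x,y [8.55 0.09] 0.86
t 9.25 pos [ 0.5112 -0.0281  0.2183] ang 79.78 tilt 1.35 q1,q7 [-0.29  1.55] F [17.9 -6.7  3.7] grip 54.3 59.3
shift [0.0164 0.0256 0.018 ] yaw -0.12
```

View pics/c3.png

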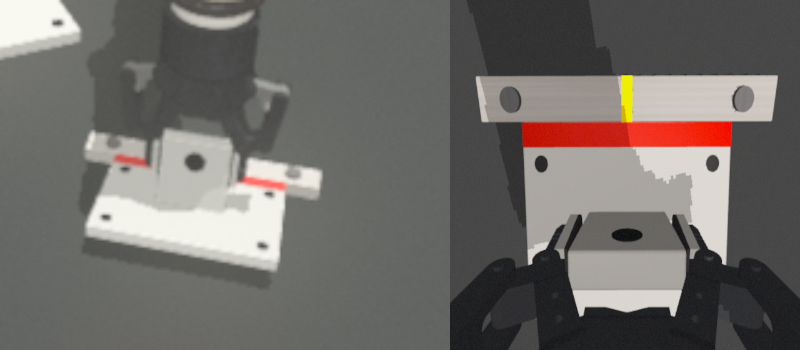

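Wrist view: the red edge lies along the rail (627,134), centred on the yellow mark (627,98). The scene view shows the plate's far edge lifted. Tilt is already about 8.5°, so I'll increase it.

```bash
python3 -m pendant '[[0.05,0.002,0,0,0],[0.05,0.002,0,-0.001,0],[0.05,0.002,0,-0.001,0],[0.05,0.002,0,-0.001,0],[0.05,0.001,0,0,0],[0.05,0,0,0,0],[0.05,0,0,0,0],[0.05,0,0,0,0],[0.05,0,0,0,0]]' 45
python3 -c "
from h import *
edge();to(.5,0,.2,79.9)"
```

```text
t: 10.05
eef_pos: [0.5021, -0.0262, 0.2212]
tool_rot: [0.011, 0.089, 0.996, 0.0]
contact_force: [16.9, -4.4, 5.2]
gripper_width: 0.693
grasp_force: 54.7
t 10.05 red strip rail-x 0.0007..0.0123 y mid 0.0003 len 0.159 z 0.0147 rect [0.012 0.159] 0.07 tilt slopes deg x,y [78.5  -0.58] 0.62
t 10.1 pos [ 0.502  -0.0262  0.2212] ang 79.8 tilt 1.27 q1,q7 [-0.3   1.54] F [16.7 -3.6  5.9] grip 54.7 59.4
shift [0.0071 0.0254 0.0211] yaw -0.1
```

```bash
sed -i 's/x0+.024/x0+.018/' h.py
python3 -m pendant '[[0.05,0,0,0,0],[0.05,0,0,0,0],[0.05,0,0,0,0],[0.05,0,0,0,0]]' 45
python3 -c "
from h import *
edge();to(.5,0,.2,79.9)"
```

```text
t: 10.43
eef_pos: [0.502, -0.0262, 0.2212]
tool_rot: [0.011, 0.089, 0.996, 0.0]
contact_force: [15.3, -4.7, 5.4]
gripper_width: 0.697
grasp_force: 54.7
t 10.43 red strip rail-x 0.0007..0.0123 y mid 0.0005 len 0.159 z 0.0148 rect [0.012 0.159] 0.11 tilt slopes deg x,y [81.81 -0.64] 0.58
t 10.48 pos [ 0.5021 -0.0262  0.2212] ang 79.8 tilt 1.27 q1,q7 [-0.3   1.54] F [17.4 -3.6  5.5] grip 54.7 59.4
shift [0.0071 0.0254 0.0211] yaw -0.1
```

```bash
python3 -m pendant '[[0.05,-0.002,0,0.001,0],[0.05,-0.002,0,0.001,0],[0.05,-0.002,0,0.001,0],[0.05,-0.002,0,0.001,0],[0.05,-0.002,0,0.001,0],[0.05,-0.002,0,0.001,0],[0.05,0,0,0,0]]' 45
python3 -c "
from h import *
edge();to(.5,0,.2,79.9)"
```

```text
t: 11.07
eef_pos: [0.5118, -0.0279, 0.2147]
tool_rot: [0.007, 0.089, 0.996, 0.001]
contact_force: [9.4, -1.4, 14.8]
gripper_width: 0.698
grasp_force: 55.3
t 11.07 red strip rail-x 0.0008..0.0142 y mid 0.0005 len 0.159 z 0.0139 rect [0.159 0.014] 89.93 tilt slopes deg x,y [7.49 0.04] 0.98
t 11.12 pos [ 0.5117 -0.0278  0.2148] ang 79.81 tilt 0.86 q1,q7 [-0.28  1.55] F [ 9.3 -1.7 14.9] grip 55.3 59.2
shift [0.0167 0.0253 0.0146] yaw -0.09
```

```bash
python3 -m pendant '[[0.05,-0.002,0,0.001,0],[0.05,-0.002,0,0.001,0],[0.05,-0.002,0,0.001,0],[0.05,-0.002,0,0.001,0],[0.05,-0.001,0,0.001,0],[0.05,-0.001,0,0.001,0],[0.05,0,0,0.001,0],[0.05,0,0,0,0]]' 45
python3 -c "
from h import *
edge();to(.5,0,.2,79.9)"
```

```text
t: 11.78
eef_pos: [0.5206, -0.0294, 0.207]
tool_rot: [0.006, 0.089, 0.996, 0.001]
contact_force: [8.1, -1.3, 9.5]
gripper_width: 0.696
grasp_force: 54.2
t 11.78 red strip rail-x 0.0023..0.0162 y mid 0.0031 len 0.165 z 0.0132 rect [0.014 0.165] 0.08 tilt slopes deg x,y [-0.59  0.03] 0.98
t 11.83 pos [ 0.5206 -0.0294  0.2071] ang 79.81 tilt 0.7 q1,q7 [-0.27  1.56] F [ 9.8 -2.6 10.4] grip 54.2 59.0
shift [0.0255 0.0253 0.0068] yaw -0.09
```

```bash
python3 -m pendant '[[0.05,-0.001,0,0.001,0],[0.05,-0.001,0,0,0],[0.05,0,0,0,0],[0.05,0,0,0,0],[0.05,0,0,0,0]]' 45
python3 -c "
from h import *
edge();to(.5,0,.2,79.9)"
```

```text
t: 12.25
eef_pos: [0.522, -0.0296, 0.2059]
tool_rot: [0.005, 0.089, 0.996, 0.001]
contact_force: [7.2, -0.5, 10.7]
gripper_width: 0.699
grasp_force: 53.9
t 12.25 red strip rail-x 0.0025..0.0164 y mid 0.0004 len 0.160 z 0.0131 rect [0.16  0.014] 89.99 tilt slopes deg x,y [-1.67  0.03] 0.98
t 12.3 pos [ 0.522  -0.0296  0.2059] ang 79.83 tilt 0.6 q1,q7 [-0.27  1.56] F [ 7.3  0.1 11.6] grip 53.9 59.4
shift [0.0269 0.0252 0.0057] yaw -0.07
```

```bash
python3 -m pendant '[[0.05,0,0,0,0],[0.07,0,0,0,0],[0.08,0,0,0,0],[0.085,0,0,0,0],[0.085,0,0,0,0],[0.085,0,0,0,0],[0.085,0,0,0,0],[0.085,0,0,0,0]]' 20
python3 -m pendant '[[0.085,0,0,-0.01,0],[0.085,0,0,-0.02,0],[0.085,0,0,-0.03,0],[0.085,0,0,-0.03,0],[0.085,0,0,-0.03,0],[0.085,0,0,0,0]]'
python3 - <<'E'
from h import *
cv2.imwrite("pics/w4.png",edge());to(.5,0,.2,79.9)
E
```

```text
t: 12.97
eef_pos: [0.5179, -0.0293, 0.2025]
tool_rot: [-0.0, 0.088, 0.996, -0.0]
contact_force: [-0.2, 0.5, 1.2]
gripper_width: 0.992
grasp_force: 0.0
t: 13.47
eef_pos: [0.5199, -0.0299, 0.3286]
tool_rot: [0.005, 0.089, 0.996, 0.001]
contact_force: [0.4, -0.8, -0.4]
gripper_width: 0.992
grasp_force: 0.0
t 13.47 red strip rail-x 0.0027..0.0158 y mid 0.0005 len 0.158 z 0.0132 rect [0.158 0.013] 89.91 tilt slopes deg x,y [-1.97 -0.  ] 0.97
t 13.52 pos [ 0.5192 -0.0295  0.3263] ang 79.84 tilt 0.39 q1,q7 [-0.35  1.48] F [ 0.6  0.9 -1.1] grip 0.0 85.2
shift [0.0249 0.0254 0.1262] yaw -0.06
```

View pics/w4.png

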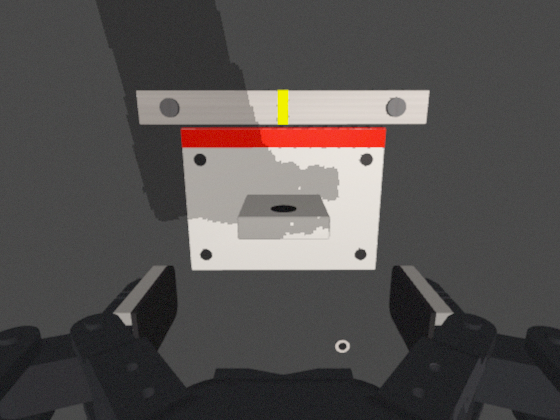

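The plate lies flat and released, with its red edge (283,137) parallel to the rail, about 2 mm off it and centred on the yellow mark (283,107). The slope reading is the same as it was while gripped, so the plate was flat in the grip too.

```bash
python3 -m pendant '[[0.085,0,0,-0.02,0],[0.085,0,0,0,0],[0.085,0,0,0,0],[0.085,0,0,0,0]]'; python3 -c "
from station import bot
print(bot.hand_in())"
```

```text
t: 13.85
eef_pos: [0.5177, -0.0292, 0.3418]
tool_rot: [-0.001, 0.088, 0.996, -0.0]
contact_force: [-0.2, -1.0, 1.0]
gripper_width: 0.995
grasp_force: 0.0
the job is handed in; nothing more can be done
None
```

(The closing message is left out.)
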